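# Unlock the stamping jig and feed the sled home

## Task

Make the stamping jig ready: draw the red-knobbed lock pin up out of the blue tunnel and hang it by its collar in the notch of the green pin rest, upright and pushed right to the back of the notch, and let go of it. Then slide the black-handled sled with the brass blank fully home into the tunnel, up to the end stop, and let go. Leave the stamp block, dish, hammer and jar where they are.

Things in the scene. Friction and masses are not known exactly. Their poses are not given: they have to be found in the camera images.
- jig: Stamping jig bolted to the bench: dark steel base 130 x 330 x 14 mm, two low rails, and a blue tunnel 91 mm wide, y = 30 to 140 mm, top 60 mm above the bench, closed by an end stop. The sled moves along +y into it. Origin on the bench, mid-width; z up. A punch guide on the roof at y = 112 mm is 78 mm high.
- bore (a point): Centre of the upper mouth of the lock-pin bore (13.5 mm wide) in the tunnel roof, 60 mm above the bench, at x = 0, y = 50 mm of the jig. The bore goes through the roof (22 mm thick), the pin crosses the tunnel (24 mm high) and ends in a 17 mm hole in the base.
- pin: Lock pin, 98 mm long, upright: steel shank 12 mm diameter and 52 mm long, steel collar 30 mm diameter and 6 mm thick, above it a red cylindrical knob 22 mm diameter and 40 mm long to grip. Origin at the tip of the shank, z along the pin to the knob. At the start the collar lies on the tunnel roof and the shank blocks the sled.
- pin_neck (a point): Point on the pin's axis at the underside of the collar, 52 mm above the tip; the knob spans 6 to 46 mm above it.
- rest: Green pin rest screwed to the bench: a level plate 12 mm thick, 60 mm wide, top 80 mm above the bench, on an upright at its back (+x) and a dark foot 75 x 75 mm (x -30 to 45 mm). A notch 16 mm wide in the plate is open towards -x (flared mouth at x = -13 to -25 mm) and closed at x = 19 mm. Origin on the bench, z up.
- notch_seat (a point): Where the pin's neck (point pin_neck) belongs when it hangs right at the back of the notch: on the notch's centre line, 12 mm in +x from the rest's origin, level with the plate's top (80 mm); axes as body rest, the notch opens to -x.
- sled (a joint): Travel of the sled along the jig's +y in m: 0 fully out, 0.125 at the end stop (fully home). It runs stiffly (about 1.5 N) and stays where it is left; with the pin in, it stops at about 0.03.
- sled_grip (a point): Middle of the sled's black handle bar: 16 mm diameter, 64 mm long, level, along the jig's x, 92 mm above the bench, on a 12 mm post 20 mm from the sled's rear end. The sled is an aluminium slab 56 x 165 x 20 mm carrying a brass blank; when it is home the handle is 40 mm outside the tunnel. Axes as the jig.
- stamp_block: Bystander: red block 85 x 70 x 45 mm full of dark steel punches, 78 mm high over all. Origin under its centre.
- dish: Bystander: white dish 90 x 130 x 22 mm with dark steel bars. Origin under its centre.
- hammer: Bystander: hammer 240 mm long lying flat, brass head, wooden handle. Its x axis runs along it to the head.
- jar: Bystander: glass jar 70 mm diameter, 100 mm high. Origin under its centre.
Not all that is in view belongs to the job. Of the things that look like the pin, the smallest one is meant.

How it is judged:
By the outcome, as a careful person would: the job done as asked, in the order asked, and still so for the second after the job is handed in, with the robot touching nothing.
It also fails if it takes over 58 s, if anything falls off the work surface, if the arm or the gripper's body presses on something with over 40 N, if the wrist force passes 120 N, or if a joint passes its speed limit or range.

## Robot

A 7-joint arm with a two-finger parallel gripper is mounted at the origin on the work surface. World frame = base frame: x ahead of the robot, y to its left, z up, the work surface at z = 0. Lengths are in m, angles in rad, forces in N, time in s.
With the tool pointing down it reaches from about 0.4 to 0.85 m from the base axis. Payload 6.9 kg.
Tool frame: the origin (TCP) lies midway between the tips of the shut fingers; the grasp point (between the pads) lies behind it (ctrl.pinch_z is the z of the grasp point in the tool frame, in m); z points along the fingers, y is the line along which they close (so a half turn about z gives the same grasp; the last joint's range is limited). The gripper opens to 85 mm and grips with 20 to 120 N. Pads are 22 mm wide; open, the fingers measure 114 mm over their backs; the gripper's body (76 mm by 85 mm) begins 54 mm behind the grasp point. The pads swing forward as they close: fully open they stand 13 mm farther back than shut.
Start: joints at [1.413, 0.507, -0.238, 1.5, 0.126, 1.149, -0.155], TCP at [0.162, -0.604, 0.231] pointing down, gripper open.
Joint ranges: [-3.08, 3.08], [-0.24, 2.05], [-1.43, 1.35], [0, 2.5], [-1.52, 4.66], [0.17, 1.96], [-2.89, 2.89]. Speed limits (rad/s): [2.39, 2.39, 3.14, 3.14, 3.14, 3.14, 3.14].

## Interface

Orientations are given as a unit quaternion [w, x, y, z].
In Python, from station import ctrl, get_state, vision, ticket, models gives the robot as it stands. Calls block until the motion is done:
- ctrl.movep(position, orientation): joint-space move of the TCP to a pose.
- ctrl.movel(position, frame=None, max_speed=0.15): straight line of the TCP; frame=None keeps the orientation; max_speed is the mean speed in m/s.
- ctrl.set_joints(angles): joint-space move.
- ctrl.ungrasp() and ctrl.close_gripper(force=None): open the fingers fully, or close them until they stop; force is the grip in N (None keeps the last).
- ctrl.pause(seconds).
- ctrl.ik(position, orientation): joint angles nearest the present ones, or None.
- get_state(): the state.
- vision.grab_frame(name): name is "side" or "top"; returns (picture, depth): 400x640x3 uint8, blue, green, red; 400x640 float32, m along the optical axis (not along the pixel's ray), 0 where there is no reading.
- vision.camera_info(name): a dict with "mtx" (3x3 intrinsics, pixels), "R" (3x3) and "t" (3): a world point X has camera coordinates R X + t. Camera axes: x right, y down, z forward; pixel columns grow to the right and rows downward; lengths in m; the calibration is good to about 2 mm. A picture is of the moment at which its call begins. camera_info takes no time and is no camera call.
A pose or a line that the arm cannot do raises ctrl.Unreachable and nothing moves.
- ticket.close_job(): hands the job in; it is judged then, once.
Trained networks look in the newest picture that a camera, given by its name, has taken for a name from the list of things; names that differ only in an ending like _2 or _b are one class to them, and where a whole thing is asked for, a point or a joint stands for the part that bears it (a point fixed in the world has none). Each returns a list of dicts, best first, with "p" (0 to 1); they miss things now and then, are a little off and sometimes report something else, mostly with a low value. They report only what shows in the picture. A call takes as long as a camera call. They do not tell look-alikes from the thing itself.
- models.recognise(camera, target): "point" ([column, row] in pixels, amid what is visible of it).
- models.masks_of(camera, target): "mask" (400x640 bool, what is visible of it) and "point" ([column, row] in pixels, amid what is visible of it).
The state is a dict: "time": time; "qpos": joint angles; "qd": joint speeds; "tau": joint torques, N m; "tcp_pos": TCP position; "eef_rot": TCP orientation; "contact_force": force on the tool from outside, world axes, zero at the start; "wrist_torque": the same for the moment, N m; "width": finger opening in m; "gripper_force": force on a finger pad.
Only numpy, scipy, OpenCV 4.12 (cv2) and the standard library are available. Lean on these libraries where they do the work, as an engineer would, in place of code of your own. Each camera call takes 0.05 s, during which the arm holds its last target. There are 200 camera calls.

## Working session

There is one attempt and no reset: what is moved stays moved. The work goes in short steps, each a Python script; the robot and the scene stay as the last script left them, time stands still between calls to the robot, and variables do not carry over. Pictures are saved under pics/ and viewed, at most 10 in all, crops included, and the job is handed in when it is done.

```bash
mkdir -p pics; ls; cat > h.py <<'E'
import numpy as np, cv2
from station import ctrl, get_state, vision, ticket, models
def cam(n):
    c=vision.camera_info(n); return np.array(c["mtx"]),np.array(c["R"]),np.array(c["t"])
def cloud(n,d):
    K,R,t=cam(n); v,u=np.indices(d.shape)
    P=np.stack([(u-K[0,2])/K[0,0]*d,(v-K[1,2])/K[1,1]*d,d],-1)
    return (P-t)@R
def ray(n,px,z):
    K,R,t=cam(n); d=R.T@np.linalg.solve(K,[px[0],px[1],1.]); o=-R.T@t
    return o+d*(z-o[2])/d[2]
def proj(n,X):
    K,R,t=cam(n); p=K@(R@np.array(X)+t); return p[:2]/p[2]
E
python3 - <<'E'
from h import *
print(get_state(), ctrl.pinch_z)
for n in("side","top"):
    im,d=vision.grab_frame(n); cv2.imwrite(f"pics/{n}0.png",im); np.save(f"{n}0.npy",d); W=cloud(n,d)
    K,R,t=cam(n); print(n,-R.T@t,R[2],K[0,0])
    for o in("pin","rest","jig","sled"):
        for r in models.masks_of(n,o):
            if r["p"]<.2: continue
            m=r["mask"]&(d>0); p=W[m]
            print(o,round(r["p"],2),np.round(r["point"]),m.sum(),np.round(np.percentile(p,[2,50,98],axis=0),3).tolist() if len(p) else 0)
E
```

```text
pics
{'time': 0.0, 'qpos': array([ 1.41353036,  0.50828807, -0.23752961,  1.5011208 ,  0.12571691,
        1.14888541, -0.1548016 ]), 'qd': array([-0.00069736, -0.00093467, -0.00083979,  0.00034525,  0.00025935,
       -0.00062369,  0.00052118]), 'tau': array([-1.52738849e-04, -6.20601654e+01, -2.18675561e+00, -2.49651307e+01,
        1.25446968e-02,  1.20692150e-02,  1.50944192e-05]), 'tcp_pos': array([ 0.16214065, -0.60309429,  0.23046489]), 'eef_rot': array([-8.44352017e-04,  9.91379632e-01,  1.31017912e-01, -1.35982375e-04]), 'contact_force': array([ 0.19270732, -0.01245455,  0.23930638]), 'wrist_torque': array([-0.05851766, -0.00837358,  0.00958258]), 'gripper_force': 0.0, 'width': 0.08523584481504502} -0.0187
side [0.47499862 0.88755858 0.7503143 ] [ 0.13679117 -0.78962865 -0.59814276] 470.2434192948127
pin 0.85 [301. 292.] 716 [[0.587, 0.264, 0.001], [0.601, 0.299, 0.089], [0.621, 0.31, 0.133]]
pin 0.71 [239. 250.] 668 [[0.731, 0.128, 0.002], [0.746, 0.216, 0.089], [0.782, 0.227, 0.134]]
pin 0.49 [317. 232.] 240 [[0.588, 0.101, 0.06], [0.599, 0.117, 0.083], [0.613, 0.123, 0.10
[... 273 characters left out ...]
609 -0.99049962] 367.02697189916967
pin 0.7 [206. 212.] 222 [[0.587, 0.271, 0.025], [0.6, 0.282, 0.115], [0.616, 0.3, 0.134]]
pin 0.59 [239. 161.] 260 [[0.731, 0.19, 0.003], [0.744, 0.204, 0.108], [0.767, 0.225, 0.134]]
pin 0.49 [276. 216.] 97 [[0.588, 0.095, 0.062], [0.598, 0.106, 0.103], [0.612, 0.118, 0.108]]
rest 0.83 [443. 262.] 1049 [[0.439, -0.374, -0.0], [0.481, -0.33, 0.075], [0.52, -0.301, 0.081]]
jig 0.73 [300. 223.] 5516 [[0.507, -0.104, 0.01], [0.584, 0.05, 0.032], [0.665, 0.207, 0.096]]
jig 0.46 [190. 272.] 1037 [[0.418, 0.307, 0.003], [0.459, 0.332, 0.049], [0.499, 0.376, 0.079]]
sled 0.92 [319. 227.] 1334 [[0.537, -0.075, 0.016], [0.577, -0.001, 0.035], [0.615, 0.081, 0.099]]
```

View pics/side0.png

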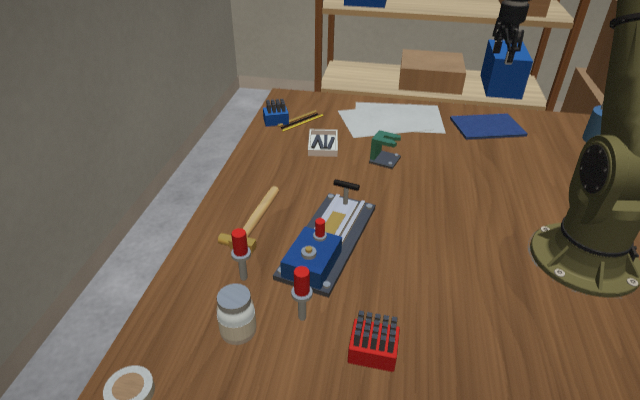

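View pics/top0.png

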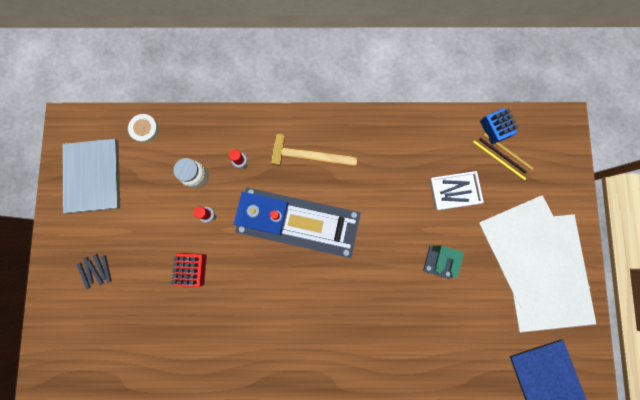

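Three look-alikes show in the side view: (301,284) and (239,242), both standing on the bench with tops at about 134 mm, and (320,228) in the blue tunnel with its top at about 107 mm. The tunnel one is the smallest and its 60+46 mm height fits. I'll confirm it in an enlarged crop and fit the jig and rest geometry.

```bash
python3 - <<'E'
from h import *
def big(n,x0,y0,w,h):
    return cv2.resize(cv2.imread(f"pics/{n}0.png")[y0:y0+h,x0:x0+w],(400,300),interpolation=cv2.INTER_CUBIC)
cv2.imwrite("pics/crop1.png",np.vstack([np.hstack([big("top",220,170,160,120),big("side",260,180,120,90)]),np.hstack([big("top",415,235,60,45),big("side",355,125,60,45)])]))
for n in("top","side"):
    im=cv2.imread(f"pics/{n}0.png").astype(int); d=np.load(f"{n}0.npy"); W=cloud(n,d); B,G,R=im[...,0],im[...,1],im[...,2]
    x,y,z=W[...,0],W[...,1],W[...,2]
    def rect(tag,m):
        p=W[m]; r=cv2.minAreaRect((p[:,:2]*1000).astype(np.float32)); print(n,tag,len(p),"z",np.median(p[:,2]).round(4),"c",np.round(r[0],1),"s",np.round(r[1],1),"a",round(r[2],1), "mean",(p.mean(0)*1000).round(1))
    J=(abs(x-.59)<.13)&(abs(y-.05)<.22)
    rect("roof",J&(B>R+40)&(abs(z-.06)<.006))
    rect("handle",J&(abs(z-.097)<.006)&(R<60)&(y<.05))
    rect("base",J&(abs(z-.014)<.006)&(abs(R-B)<30)&(R<110))
    rect("knobtop",J&(R>B+80)&(R>G+80)&(z>.1))
    Q=(abs(x-.48)<.08)&(abs(y+.33)<.08)
    rect("plate",Q&(abs(z-.08)<.006)&(G>R+15))
    rect("foot",Q&(z<.03)&(z>.002)&(R<75)&(abs(R-G)<12))
E
```

```text
top roof 1383 z 0.0592 c [609.4 150.6] s [125.9  91.2] a 77.7 mean [609.2 151.5  59.3]
top handle 95 z 0.0981 c [563.5 -56.2] s [11.2 60.9] a 77.4 mean [564.5 -56.3  98. ]
top base 1774 z 0.0132 c [587.3  52.7] s [329.3 129.1] a 77.6 mean [575.1  18.   13.2]
top knobtop 57 z 0.1049 c [554.5  61.1] s [150.4  19.7] a 46.8 mean [596.2 104.7 137.5]
top plate 525 z 0.0786 c [ 479.3 -339.7] s [61.4 70.6] a 72.1 mean [ 483.5 -340.4   78.6]
top foot 53 z 0.008 c [ 480.  -334.1] s [66.4 67.5] a 71.5 mean [ 483.4 -325.7    8.9]
side roof 1422 z 0.06 c [609.2 150.8] s [130.   92.4] a 78.0 mean [609.  157.1  60. ]
side handle 138 z 0.0971 c [562.9 -53.1] s [19.6 62.1] a 83.4 mean [562.  -52.6  96.9]
side base 1391 z 0.0142 c [586.9  51.8] s [335.4 131.9] a 77.8 mean [561.5  65.   14.1]
side knobtop 62 z 0.106 c [600.3 109.6] s [19.6 20.4] a 10.8 mean [599.5 111.1 105.5]
side plate 265 z 0.0797 c [ 481.2 -339.6] s [68.  71.6] a 72.8 mean [ 482.8 -337.1   79.4]
side foot 138 z 0.0097 c [ 477.6 -337.4] s [77.8 74.2] a 72.7 mean [ 478.2 -326.3    9.4]
```

View pics/crop1.png

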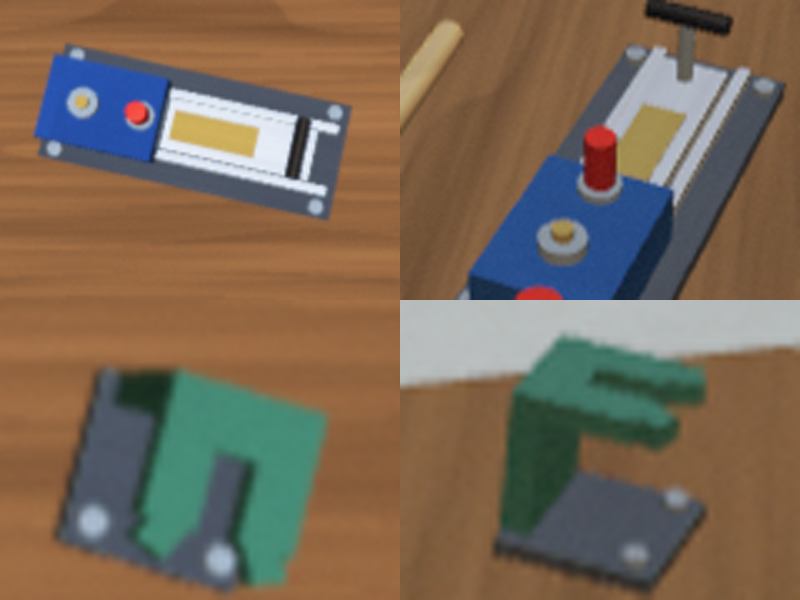

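The crop confirms it: the small red knob, with its collar on the roof, is at top (275,216) / side (320,228). The rest's notch opens towards world -x, at about (447,270) in the top view. The roof edge, knob and handle fits agree, giving jig yaw of about -12.3° and the bore at about (0.600, 0.109). Rest yaw is about -17.7°.

```bash
cat >> h.py <<'E'
D=np.deg2rad
def down(a): return np.array([0,np.cos(D(a)/2),np.sin(D(a)/2),0])
bore=np.array([.6002,.1088]); jy=np.array([np.sin(D(12.3)),np.cos(D(12.3))]); jo=bore-.05*jy
rx=np.array([np.cos(D(17.7)),-np.sin(D(17.7))]); seat=np.array([.4704,-.336])+.012*rx
def st(tag=""):
    s=get_state(); print(tag,round(s["time"],2),"tcp",s["tcp_pos"].round(4),"F",s["contact_force"].round(1),"w",round(s["width"],4),"g",round(s["gripper_force"],1),"q7",s["qpos"][6].round(2)); return s
E
python3 - <<'E'
from h import *
print("bore",bore,"seat",seat,"handle",jo-.1175*jy)
for a in(77.7,-102.3): 
    q=ctrl.ik([*bore,.16],down(a)); print(a,q)
for a in(-17.7,162.3):
    q=ctrl.ik([*seat,.12],down(a)); print(a,q)
for a in(-12.3,167.7):
    print(a,ctrl.ik([*(jo-.1175*jy),.12],down(a)))
# knob centre from both images
for n in("top","side"):
    im=cv2.imread(f"pics/{n}0.png").astype(int); d=np.load(f"{n}0.npy");W=cloud(n,d)
    m=(im[...,2]>im[...,1]+80)&(np.hypot(W[...,0]-.6,W[...,1]-.108)<.03)&(W[...,2]>.1)
    print(n,m.sum(),W[m].mean(0))
ctrl.movep([*bore,.15],down(77.7)); st()
E
```

```text
bore [0.6002 0.1088] seat [ 0.48183194 -0.3396484 ] handle [ 0.56451741 -0.05485513]
77.7 [ 0.28790558  0.66442843 -0.87406385  1.63780557  0.55720012  1.1068125
 -0.95364869]
-102.3 [ 0.42569017  0.81008905 -1.22592547  1.63616655  0.79258863  1.27719892
  1.97658788]
-17.7 [ 0.66510327  0.55792972 -0.14498678  1.74620212  0.10246324  0.84479873
 -1.40601452]
162.3 [ 1.0832694   0.67992034 -0.85620683  1.74063868  0.59825603  1.00329932
  1.26316707]
-12.3 [ 0.27533672  0.54235163 -0.34022863  1.80429092  0.23459918  0.8345157
 -1.96366055]
167.7 [ 0.65232951  0.70502717 -1.007543    1.79957744  0.69046607  1.03592737
  0.73137035]
top 55 [0.59929843 0.10857758 0.10486142]
side 62 [0.5994735  0.11106941 0.10549545]
 3.45 tcp [0.6005 0.1075 0.1499] F [0.5 0.1 0.4] w 0.0854 g 0.0 q7 -0.95
```

```bash
python3 - <<'E'
from h import *
p=[.5996,.1090]
ctrl.movel([*p,.0725]); st("down")
ctrl.close_gripper(40); st("closed")
ctrl.movel([*p,.09],max_speed=.05); st("lift1")
ctrl.movel([*p,.162],max_speed=.1); st("lift2")
for n in("side","top"):
    im,d=vision.grab_frame(n); cv2.imwrite(f"pics/{n}1.png",im); np.save(f"{n}1.npy",d)
a=cv2.imread("pics/side1.png")[130:290,240:400]; b=cv2.imread("pics/top1.png")[150:270,220:380]
cv2.imwrite("pics/c1.png",np.hstack([cv2.resize(a,(400,400)),cv2.resize(b,(400,300))[:, :].copy() if 0 else cv2.resize(b,(400,400))]))
E
```

```text
down 4.12 tcp [0.6    0.1093 0.0731] F [ 0.7 -0.4 -0.2] w 0.0853 g 0.0 q7 -1.03
closed 4.72 tcp [0.5998 0.109  0.0729] F [-0.3 -1.4  3.8] w 0.0209 g 39.0 q7 -1.03
lift1 5.22 tcp [0.5995 0.1089 0.0902] F [ 0.2  0.1 -0.9] w 0.021 g 39.4 q7 -1.01
lift2 6.08 tcp [0.5992 0.1087 0.1614] F [ 0.5  0.5 -2.6] w 0.0209 g 39.5 q7 -0.94
```

View pics/c1.png

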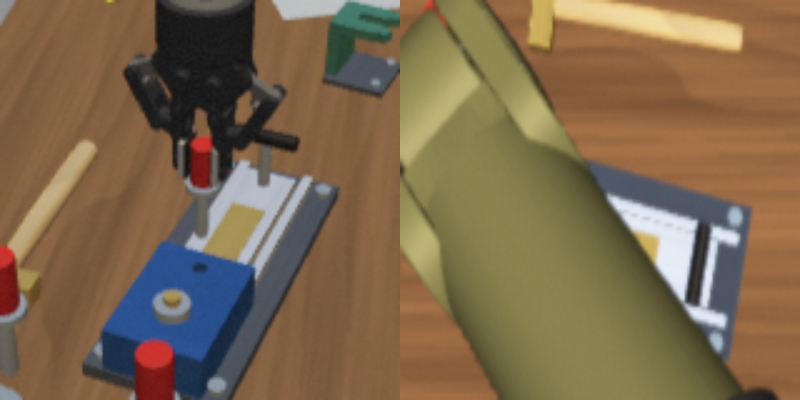

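The pin is drawn clear: held upright at crop (200,190), with the empty bore at (200,265). Next it goes to the rest's mouth.

```bash
python3 - <<'E'
from h import *
p=get_state()["tcp_pos"]
ctrl.movel([p[0],p[1],.19])
pre=seat-.065*rx
ctrl.movep([*pre,.18],down(-17.7)); st("over")
ctrl.movel([*pre,.100]); ctrl.pause(.2); s=st("pre"); print("target",pre)
im,d=vision.grab_frame("side"); cv2.imwrite("pics/side2.png",im); 
im2,d2=vision.grab_frame("top"); cv2.imwrite("pics/top2.png",im2)
for n,i,dd in(("side",im,d),("top",im2,d2)):
    i=i.astype(int); W=cloud(n,dd); loc=(W[...,:2]-seat)@np.c_[rx,[-rx[1],rx[0]]]
    m=(i[...,2]>i[...,1]+70)&(i[...,2]>i[...,0]+70)&(abs(loc).max(-1)<.12)&(W[...,2]>.05)
    print(n,"red",m.sum(),(loc[m].mean(0)*1000).round(1) if m.any() else 0, W[m][:,2].min() if m.any() else 0)
    g=(i[...,1]>i[...,2]+15)&(abs(W[...,2]-.0795)<.004)&(abs(loc).max(-1)<.06)
    for x0 in range(-36,12,6):
        q=g&(loc[...,0]*1000>=x0)&(loc[...,0]*1000<x0+6); y=np.sort(loc[q][:,1]*1000)
        if len(y)>4:
            k=np.argmax(np.diff(y)); print(n,x0,len(y),y[[0,k,k+1,-1]].round(1))
a=im[100:190,330:450]
cv2.imwrite("pics/c2.png",np.vstack([cv2.resize(a,(400,300),interpolation=2),cv2.resize(im2[220:310,390:510],(400,300),interpolation=2)]))
E
```

```text
over 8.22 tcp [ 0.4211 -0.3186  0.1801] F [ 0.4  0.5 -1. ] w 0.0208 g 39.5 q7 -1.57
pre 9.1 tcp [ 0.4205 -0.3202  0.101 ] F [ 0.  -0.1 -1.1] w 0.0207 g 39.5 q7 -1.64
target [ 0.41990894 -0.31988625]
side red 18 [-75.7   5. ] 0.10164433614529877
side -36 15 [-26.6 -10.9  17.7  27.6]
side -30 17 [-29.7  -8.5  12.4  29.7]
side -24 22 [-31.2  -4.   10.3  32.1]
side -18 23 [-30.5  -8.4   7.7  29.8]
side -12 18 [-32.9  -8.3   9.1  32.9]
side -6 22 [-28.   -7.6   6.8  27.9]
side 0 24 [-33.8  -5.    7.   33.4]
side 6 26 [-33.   17.   25.7  35.5]
top red 0 0 0
top -36 26 [-29.4 -14.7  13.8  28.4]
top -30 33 [-27.4 -12.6   7.5  26.9]
top -24 40 [-29.6  -9.6   8.5  29.1]
top -18 42 [-31.2  -8.9   6.9  29.4]
top -12 42 [-30.9  -8.6   8.3  29.8]
top -6 44 [-30.1  -8.4   6.6  28.8]
top 0 41 [-28.3  -8.4   8.3  30.6]
top 6 51 [-30.1  -0.7   3.   29.4]
```

View pics/c2.png

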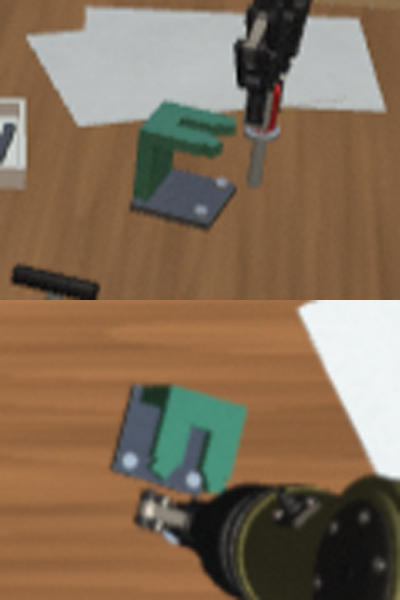

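The notch lies centred on my line, within 0.5 mm and closing at about +7 mm, and the pin hangs in front of the mouth. I'll slide it in by feel.

```bash
python3 - <<'E'
from h import *
pre=seat-.065*rx; z=.0955
ctrl.movel([*pre,z]); f0=get_state()["contact_force"]
for x in(-.03,-.006): ctrl.movel([*(seat+x*rx),z],max_speed=.06); st(x)
x=-.006
while x<.006:
    x+=.001; ctrl.movel([*(seat+x*rx),z],max_speed=.02); s=get_state()
    f=(s["contact_force"]-f0); a=(s["tcp_pos"][:2]-seat)@rx
    print(round(x,4),"act",a.round(4),"f",(f[:2]@rx).round(1),f.round(1))
    if f[:2]@rx<-5: break
st()
E
```

```text
-0.03 10.18 tcp [ 0.453  -0.3303  0.0953] F [ 0.1  0.  -1.2] w 0.0206 g 39.5 q7 -1.66
-0.006 10.73 tcp [ 0.4768 -0.3384  0.0956] F [ 1.  -3.  -1.2] w 0.0207 g 39.5 q7 -1.66
-0.005 act -0.0052 f 0.1 [-0.9 -3.1  0.7]
-0.004 act -0.0046 f -1.4 [-2.3 -2.5  2.4]
-0.003 act -0.0035 f -2.9 [-3.7 -1.9  0.8]
-0.002 act -0.0023 f -2.3 [-3.6 -3.9  0.1]
-0.001 act -0.0011 f -2.0 [-3.3 -3.8 -0. ]
0.0 act -0.0001 f -1.6 [-2.9 -3.8 -0.8]
0.001 act 0.0009 f -2.0 [-3.3 -3.5 -0.6]
0.002 act 0.0019 f -2.1 [-3.5 -3.9  0.1]
0.003 act 0.0029 f -2.3 [-3.5 -3.5  0.2]
0.004 act 0.004 f -1.7 [-2.8 -3.4 -1.1]
0.005 act 0.0046 f -2.6 [-3.6 -2.7  0.5]
0.006 act 0.0048 f -5.4 [-6.2 -1.8  2.8]
 13.73 tcp [ 0.4863 -0.3412  0.0954] F [-6.7 -1.9  1.2] w 0.0207 g 39.8 q7 -1.66
```

```bash
python3 - <<'E'
from h import *
im,d=vision.grab_frame("side"); im2,d2=vision.grab_frame("top")
cv2.imwrite("pics/c3.png",np.hstack([cv2.resize(im[115:175,345:425],(400,300),interpolation=2),cv2.resize(im2[220:295,400:500],(400,300),interpolation=2)]))
E
```

```text
(no output)
```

View pics/c3.png

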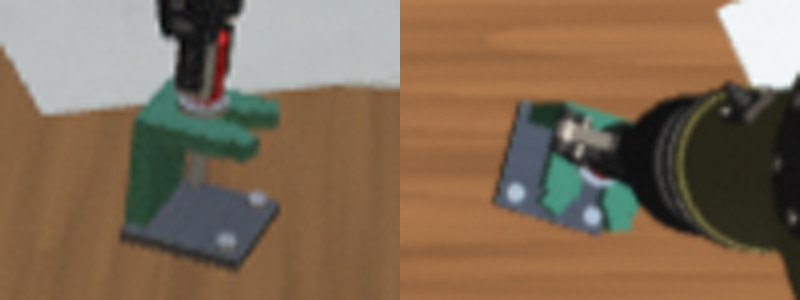

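The pin stands upright in the notch against its back end. Next: relieve the side load, lower until the collar bears, release, and check.

```bash
python3 - <<'E'
from h import *
s=get_state(); p=seat+.0055*rx+np.array([rx[1],-rx[0]])*.0012; z=.0955
ctrl.movel([*p,z],max_speed=.03); f0=st("shift")["contact_force"]
while z>.088:
    z-=.001; ctrl.movel([*p,z],max_speed=.03); s=get_state(); df=s["contact_force"]-f0
    print(round(z,4),s["tcp_pos"][2].round(4),df.round(1))
    if df[2]>5: break
ctrl.ungrasp(); st("open")
ctrl.movel([*p,.15]); ctrl.movel([*(p-.09*rx),.2],max_speed=.3); st("away")
im,d=vision.grab_frame("side"); im2,d2=vision.grab_frame("top")
cv2.imwrite("pics/c4.png",np.hstack([cv2.resize(im[115:175,345:425],(400,300),interpolation=2),cv2.resize(im2[220:295,400:500],(400,300),interpolation=2)]))
for n,i,dd in(("side",im,d),("top",im2,d2)):
    i=i.astype(int); W=cloud(n,dd); loc=(W[...,:2]-seat)@np.c_[rx,[-rx[1],rx[0]]]
    m=(i[...,2]>i[...,1]+70)&(i[...,2]>i[...,0]+70)&(abs(loc).max(-1)<.06)&(W[...,2]>.05)
    t=m&(W[...,2]>.122)
    print(n,m.sum(),t.sum(),(W[m][:,2].max() if m.any() else 0),"top c",(loc[t].mean(0)*1000).round(1) if t.any() else 0)
    print("px seat+46",proj(n,[*seat,.126]),"mask top c",np.argwhere(t).mean(0)[::-1] if t.any() else 0)
E
```

```text
shift 14.08 tcp [ 0.4863 -0.3414  0.0954] F [-5.2  0.6  0.4] w 0.021 g 39.6 q7 -1.66
0.0945 0.0945 [-1.2 -1.1  2. ]
0.0935 0.0936 [-1.  -0.8  2.7]
0.0925 0.093 [-1.   0.6  4.9]
0.0915 0.0929 [-4.1  1.9 13.1]
open 15.72 tcp [ 0.4868 -0.3424  0.0914] F [ 0.4 -0.5  1. ] w 0.0853 g 0.0 q7 -1.66
away 16.76 tcp [ 0.4002 -0.3153  0.1997] F [ 0.7 -0.2  0.2] w 0.0855 g 0.0 q7 -1.53
side 89 26 0.130084872693964 top c [1.  4.8]
px seat+46 [387.39875339 122.79290596] mask top c [386.46153846 123.46153846]
top 79 54 0.12810016130676413 top c [1.3 2.6]
px seat+46 [456.0024592  261.38969176] mask top c [454.94444444 260.55555556]
```

View pics/c4.png

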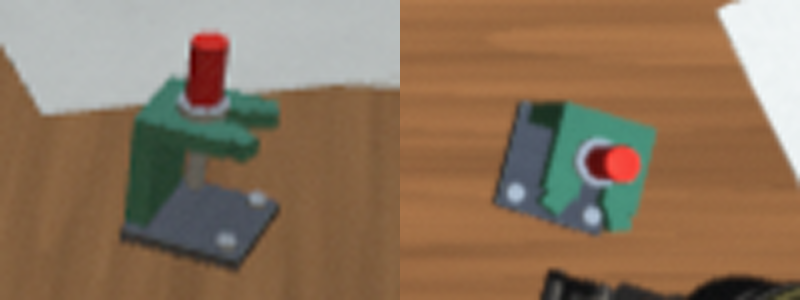

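The pin hangs upright, about 1 mm past the nominal seat, so it is at the back wall. Now the sled.

```bash
python3 - <<'E'
from h import *
g=jo-.1175*jy; z=.0738
ctrl.movel([*(get_state()["tcp_pos"][:2]),.24],max_speed=.3)
ctrl.movep([*g,.17],down(-12.3)); st("over")
ctrl.movel([*g,z]); st("down")
ctrl.close_gripper(40); f0=st("closed")["contact_force"]
Y=-.1175
for y in(-.08,-.02): ctrl.movel([*(jo+y*jy),z],max_speed=.08); st(y)
while y<.006:
    y+=.002; ctrl.movel([*(jo+y*jy),z],max_speed=.03); s=get_state(); f=(s["contact_force"]-f0)[:2]@jy
    print(round(y,4),((s["tcp_pos"][:2]-jo)@jy).round(4),f.round(1))
    if f<-15: break
st()
E
```

```text
over 18.34 tcp [ 0.5641 -0.0567  0.1697] F [-0.8  0.5  0.1] w 0.0858 g 0.0 q7 -2.08
down 19.13 tcp [ 0.565  -0.0552  0.0746] F [ 1.3 -0.3  0.8] w 0.0854 g 0.0 q7 -2.17
closed 19.78 tcp [ 0.5646 -0.0551  0.0741] F [-1.9 -1.6  5.4] w 0.0149 g 38.9 q7 -2.17
-0.08 20.4 tcp [ 0.5729 -0.0176  0.0741] F [-0.7  2.   6.5] w 0.0146 g 39.3 q7 -2.23
-0.02 21.3 tcp [0.5859 0.0406 0.0741] F [0.8 1.2 5.4] w 0.0146 g 39.2 q7 -2.32
-0.018 -0.0185 2.6
-0.016 -0.0167 2.4
-0.014 -0.0147 1.3
-0.012 -0.0127 2.3
-0.01 -0.0119 -1.2
-0.008 -0.0118 -5.3
-0.006 -0.0118 -8.8
-0.004 -0.0119 -14.3
-0.002 -0.0118 -18.7
 23.55 tcp [0.5875 0.0483 0.074 ] F [ -6.9 -19.7  18.4] w 0.0147 g 40.8 q7 -2.34
```

Hard stop at -11.8 mm, against about -10 mm expected for home. Now I'll release, retreat and check.

```bash
python3 - <<'E'
from h import *
ctrl.movel([*(jo-.0095*jy),.074],max_speed=.03); ctrl.ungrasp(); st("open")
p=get_state()["tcp_pos"]; ctrl.movel([p[0],p[1],.2]); ctrl.movep([.42,-.12,.3],down(-12.3)); st("away")
im,d=vision.grab_frame("side"); im2,d2=vision.grab_frame("top")
cv2.imwrite("pics/c5.png",np.hstack([cv2.resize(im[100:310,225:425],(400,420)),cv2.resize(im2[130:300,160:480],(400,212)).copy() if 0 else cv2.resize(im2[130:300,230:400],(400,420))]))
for n,i,dd in(("side",im,d),("top",im2,d2)):
    W=cloud(n,dd); loc=(W[...,:2]-jo)@np.c_[[jy[1],-jy[0]],jy]
    m=(abs(W[...,2]-.097)<.005)&(i.max(-1)<70)&(abs(loc[...,0])<.04)&(loc[...,1]>-.15)&(loc[...,1]<.05)
    print(n,"handle",m.sum(),(loc[m].mean(0)*1000).round(1))
    t=(i[...,2].astype(int)>i[...,1]+70)&(np.hypot(*np.moveaxis(W[...,:2]-seat,-1,0))<.03)&(W[...,2]>.122)
    print("pin px",t.sum(),np.argwhere(t).mean(0)[::-1])
E
```

```text
open 24.63 tcp [0.5875 0.0508 0.074 ] F [-0.2 -0.7 -0.3] w 0.0852 g 0.0 q7 -2.33
away 26.64 tcp [ 0.4206 -0.1195  0.2997] F [0.1 0.5 0.1] w 0.0855 g 0.0 q7 -1.72
side handle 150 [-2.  -6.3]
pin px 24 [386.5        123.33333333]
top handle 107 [ -0.  -10.4]
pin px 58 [454.98275862 260.4137931 ]
```

View pics/c5.png

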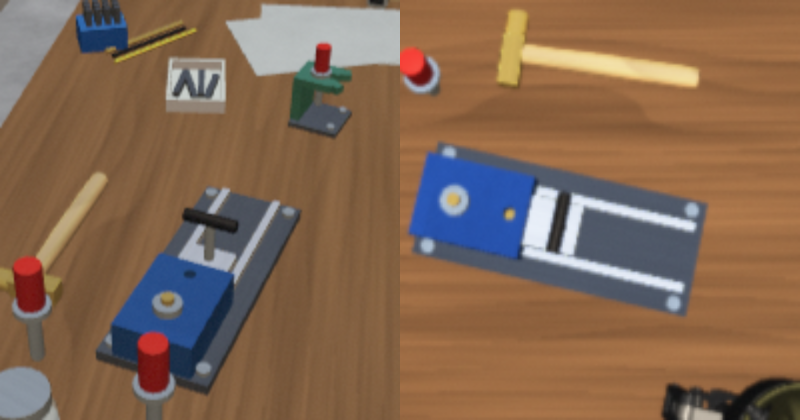

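The sled is home: the handle is at -10.4 mm in the top view and the brass shows through the bore at crop (510,213). The pin still hangs in the rest, and the bystanders in view are unmoved.

```bash
python3 -c "
from station import ticket
print(ticket.close_job())"
```

```text
the job is handed in; nothing more can be done
None
```

The job is handed in at about 27 s: the lock pin hangs upright at the back of the rest's notch, and the sled is home against the end stop, with both released.

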